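# Fit the stop sleeve on the lamp stand

### The arm

A 6-joint arm with a two-finger parallel gripper is mounted at the origin on the work surface. World frame = base frame: x ahead of the robot, y to its left, z up, the work surface at z = 0. Lengths are in m, angles in degrees, forces in N, time in s.
With the tool pointing down it reaches from about 0.25 to 0.725 m from the base axis. Payload 9.7 kg.
Tool frame: the origin (TCP) lies between the finger pads; the fingertips stand 19 mm ahead of it and the grasp point (between the pads) is the TCP; z points along the fingers, y is the line along which they close (so a half turn about z gives the same grasp; the last joint's range is limited). The gripper opens to 85 mm and grips with 20 to 120 N. Pads are 22 mm wide; open, the fingers measure 114 mm over their backs; the gripper's body (76 mm by 85 mm) begins 54 mm behind the grasp point. The pads swing forward as they close: fully open they stand 13 mm farther back than shut.
Start: joints at [67.552, 4.979, 10.078, 95.1, 0, 90], TCP at [0.21, 0.508, 0.25] pointing down, gripper open.
Joint ranges: [-179.16, 179.16], [-48.56, 103.87], [-65.8, 70.77], [-126.05, 130.52], [-82.76, 87.17], [-180, 180]. Speed limits (degrees/s): [127.2, 127.2, 147.25, 180, 180, 180].

### API

Orientations are given as [roll, pitch, yaw] about the fixed x, y, z axes, in that order (R = Rz(yaw) Ry(pitch) Rx(roll)).
In Python, from workcell import telemetry, camera, calibration, workorder gives the robot as it stands.
- The arm moves only by the tool play_rows, never from a script. Its argument "increments" is a list of rows, each a list of 3 entries, a list of its own where there are three numbers: the shift along the tool's x, y, z in mm, then the turn, a rotation vector about the tool's x, y, z in degrees, then the closure, from 0 (fully open) to 1 (shut). In form: [[[x, y, z], [ax, ay, az], jaw], ...]. A call has 1 to 20 rows; each row is the pose to reach, as a shift and turn from the pose commanded when the call began, along the tool's axes at that moment; what a row does not reach only later rows make up. A row lasts 1/10 s, in which the tool goes at most 50 mm and 8.59 degrees, less where a joint would pass 70% of its speed; a pose out of reach is approached as far as the arm can. A call with a gripper value outside its range is refused whole. The fingers move at their own pace and stop on an object; "grip_force" is the grip in N (left out, the last holds). Time passes only in rows, so rows that repeat a pose let the fingers close. It gives the time, the measured TCP pose, the force, the opening and the grip force at its end, in the units of the state.
- telemetry.get_obs(): the state, without advancing time (a new reading comes with each control period).
- camera(name): name is "scene" or "side" or "wrist"; returns (picture, depth): 384x512x3 uint8, red, green, blue; 384x512 float32, m along the optical axis (not along the pixel's ray), 0 where there is no reading.
- calibration(name): a dict with "vertical_fov" (degrees; the focal length in pixels is half the picture's height over the tangent of half this angle, whatever the lens; pixels are square), "cx", "cy" (the principal point, pixels), "rvec" (rotation vector, rad) and "tvec" (3), from world to camera coordinates, as OpenCV has them; the wrist camera has in their place "hand_eye" (4x4, takes a point from camera to tool coordinates, whose origin is the TCP and whose axes are the flange's). Camera axes: x right, y down, z forward; pixel columns grow to the right and rows downward; lengths in m; the calibration is good to about 2 mm. The wrist camera is an equidistant fisheye: a pixel r from the principal point sees the ray r / f radians off the axis. A picture is of the moment at which its call begins: read the wrist's pose just before it. calibration takes no time and is no camera call.
- workorder.job_done(): hands the job in; it is judged then, once.
The state is a dict: "time": time; "q": joint angles; "qd": joint speeds; "joint_efforts": joint torques, N m; "ee_pos": TCP position; "tcp_rot": TCP orientation; "wrist_force": force on the tool from outside, world axes, zero at the start; "torque": the same for the moment, N m; "opening": finger opening in m; "grasp_force": force on a finger pad.
Only numpy, scipy, OpenCV 4.12 (cv2) and the standard library are available. Lean on these libraries where they do the work, as an engineer would, in place of code of your own. Each camera call takes 0.05 s, during which the arm holds its last target. There are 200 camera calls.

### The job

Lift the hand lamp off the stand by its handle and set it upright on the middle of the square rubber mat, so that the leaning post is free. Then slide the short thick metal sleeve onto the leaning post, past the sprung ball, until it clicks: fully home against the shoulder with the ball out again above it. Let go of everything, keep the lamp upright all the time and leave the other things on the bench where they are.

Things in the scene. Friction and masses are not known exactly. Their poses are not given: they have to be found in the camera images.
- lamp_grip (a point): centre of the handle bar of the hand lamp (black foot, clear lens, grey cap; 76 mm diameter, 173 mm tall, 0.45 kg). The bar is 16 mm thick, runs along this frame's y, 165 mm above the lamp's underside and 50 mm above its cap; 65 mm of it is free between two upright arms. z is the lamp's up axis. The lamp starts on the stand's round lamp plate
- lamp_foot (a point): centre of the hand lamp's underside, 165 mm straight below lamp_grip
- mat_top (a point): centre of the upper face of the square black rubber mat, 140 x 140 mm, 4 mm thick, fixed on the bench; x and y along its edges, z up
- sleeve_mid (a point): centre (on the axis, half-way up) of the metal sleeve: plain tube 44 mm outside diameter, 23 mm bore, 60 mm long, 0.2 kg, z along its axis; either end may go on first. It starts standing on end on the bench
- seat (a point): centre of the shoulder face, on the axis of the stand's leaning post, against which the sleeve must end; 75 mm above the bench. z points up along the post, 27 degrees off vertical, leaning to the lamp plate's side, roughly to the robot's right; x is square to the post, up and away from the lamp plate; y is level. With the sleeve home its middle is 30 mm from here along z
- post_tip (a point): free end of the post, 86 mm from the seat along the seat's z; same axes. The steel post is oiled, 21 mm in diameter, its last 9.5 mm tapered to 10 mm; the shoulder below the seat is 37 mm in diameter. It stands 26 mm out of the upper end of a sleeve that is home: hold the sleeve above its middle so that the post does not meet the gripper's palm
- stand: grey base plate 240 x 120 x 12 mm, fixed to the bench, origin at the centre of its underside, x along its length, roughly to the robot's left. It carries the post (seat at x = +60 mm, on a block at the +x end, 46 mm high) and the round lamp plate (centre at x = -68 mm, 104 mm diameter, top 20 mm above the bench)
- ball (a joint): how far the sprung ball in the post is pressed in, m: 0 fully out, at most 0.006. The 16 mm brass ball stands 4.5 mm out of the +x side of the post, 68.5 mm above the seat. Pushing the sleeve onto it takes about 6 to 15 N along the post (its weight alone will not do), then little, until its upper end passes the ball, which jumps out above it and pushes it down the last 7 mm (the click)
- coupler: bystander: grey plastic tube standing on end, 32 mm diameter, 110 mm tall, taller and thinner than the sleeve; origin at its underside
- tape: bystander: flat black roll, 90 mm diameter, 20 mm high; origin at its underside
- pliers: bystander: pliers lying flat, 150 mm long, 20 mm high
- driver: bystander: screwdriver lying flat
- meter: bystander: black multimeter 150 x 75 x 40 mm lying flat; origin at its underside
- jbox: bystander: grey junction box 110 x 110 x 53 mm with a conduit stub to +y; origin at its underside
- helmet: bystander: yellow hard hat, 250 mm diameter, 145 mm high; origin at its underside
- spray: bystander: plain metal can, 52 mm diameter, 150 mm tall; origin at its underside
Not all that is in view belongs to the job. There is more than one size of the part that bears mat_top; the job needs the largest.

How it is judged (in metres and radians):
On the way, in this order (a step that is already met when the one before it is completed fails the run):
1. the lamp stands upright and released on the rubber mat (horizontal distance between lamp_foot and mat_top below 0.045 m and z of lamp_foot in the frame of mat_top below 0.004 m and angle between lamp_foot's own z axis and vertical below 0.08 rad and contact force between the fingers and lamp below 0.1 N), for 0.2 s.
2. the sleeve is home against the shoulder and the ball is out above it (distance between sleeve_mid and seat below 0.034 m and z of sleeve_mid in the frame of seat above 0.026 m and angle between the z axis of sleeve_mid and the z axis of seat, either way round below 0.1 rad and value of joint ball below 0.0012 m), for 0.2 s.
At the end, for the whole second after the job is handed in: The lamp stands upright (within 0.08 rad) on the mat, its centre within 45 mm of the mat's centre; the sleeve is on the post, its middle at most 34 mm from the seat point (30 mm when touching the shoulder), and the ball is out again (less than 1.2 mm pressed); both at rest and released (all of step 2 and horizontal distance between lamp_foot and mat_top below 0.045 m and z of lamp_foot in the frame of mat_top below 0.004 m and angle between lamp_foot's own z axis and vertical below 0.08 rad and contact force between the fingers and anything else below 0.1 N and linear speed of each of lamp, sleeve below 0.02 m/s).
It fails at once if the lamp is tipped by more than about 35 degrees (angle between lamp_foot's own z axis and vertical above 0.6 rad).
It fails at once if a bystander is shifted by more than 40 mm (distance of any of coupler, tape, pliers, driver, meter, jbox, helmet, spray from where it was at the start of the episode above 0.04 m).
It also fails if it takes over 61 s, if anything falls off the work surface, if the arm or the gripper's body presses on something with over 40 N, if the wrist force passes 120 N, or if a joint passes its speed limit or range.

## Working session

There is one attempt and no reset: what is moved stays moved. The work goes in short steps, Python scripts to look and compute and a tool call to move; the robot and the scene stay as the last step left them, time stands still between calls to the robot, and variables do not carry over. Pictures are saved under pics/ and viewed, at most 12 in all, crops included, and the job is handed in when it is done.

Besides the shell and the picture viewer there is one more tool, called after "Emit:" as a command line: name --argument value ..., lists and objects as JSON in quotes. play_rows: Moves the arm, as the interface text tells. Its arguments: {"type":"object","properties":{"increments":{"type":"array"},"grip_force":{"type":"number"}},"required":["increments"]}

```bash
mkdir -p pics; cat > h.py <<'E'
import numpy as np, cv2
from scipy.spatial.transform import Rotation as R
from workcell import telemetry, camera, calibration, workorder
def cam(name):
    c=calibration(name); f=192/np.tan(np.radians(c['vertical_fov'])/2)
    return c,f
def pts(name,d):
    """world points for full image, from fixed cams"""
    c,f=cam(name); v,u=np.mgrid[0:384,0:512]
    P=np.stack([(u-c['cx'])/f*d,(v-c['cy'])/f*d,d],-1)
    Rm=R.from_rotvec(np.ravel(c['rvec'])).as_matrix()
    W=(P-np.ravel(c['tvec']))@Rm
    W[d<=0]=np.nan
    return W
def snap(name,tag):
    im,d=camera(name); np.savez(f'{tag}.npz',im=im,d=d)
    cv2.imwrite(f'pics/{tag}.png',cv2.cvtColor(im,cv2.COLOR_RGB2BGR)); return im,d
def Rt(rpy): return R.from_euler('xyz',rpy,degrees=True)
E
python3 - <<'E'
from h import *
a,_=snap('scene','scene0'); b,_=snap('side','side0')
for n in('scene','side','wrist'): print(n,calibration(n))
o=telemetry.get_obs(); print(o)
E
```

```text
scene {'vertical_fov': 46.72605950238243, 'cx': 258.7683229007541, 'cy': 185.64598926294533, 'rvec': array([ 1.69605196,  1.67194058, -0.77916241]), 'tvec': array([ 0.02521399, -0.22035386,  2.08189906])}
side {'vertical_fov': 53.880746186975166, 'cx': 255.85382228924504, 'cy': 186.20067872559287, 'rvec': array([ 2.05828618, -0.60919181,  0.33498474]), 'tvec': array([-0.45980629,  0.22208639,  1.20108205])}
wrist {'vertical_fov': 65.70646984690485, 'cx': 256.60065495000373, 'cy': 190.3638478173104, 'hand_eye': array([[ 2.45157729e-06, -9.60077032e-01, -2.79735757e-01,
         7.10526651e-02],
       [ 9.99999995e-01,  3.01497002e-05, -9.47124448e-05,
         8.17538566e-04],
       [ 9.93651921e-05, -2.79735755e-01,  9.60077027e-01,
        -1.23356053e-01],
       [ 0.00000000e+00,  0.00000000e+00,  0.00000000e+00,
         1.00000000e+00]])}
{'time': 0.1, 'q': array([ 6.75507089e+01,  5.00794135e+00,  1.00400706e+01,  9.50989054e+01,
       -5.18843432e-04,  8.99988660e+01]), 'qd': array([-0.05698384, -0.06826531, -0.00758957,  0.03427725,  0.00175928,
        0.02046443]), 'joint_efforts': array([-5.37939086e-04, -5.21563947e+01,  4.65651011e+01,  1.59980881e-02,
       -2.49713014e-05,  2.19307452e-06]), 'ee_pos': array([0.20996257, 0.50815978, 0.24966366]), 'tcp_rot': array([-1.79933224e+02,  5.17521426e-04,  1.57551844e+02]), 'wrist_force': array([-0.7921139 , -1.21810935,  0.15303124]), 'torque': array([0.00979502, 0.02235636, 0.03283472]), 'grasp_force': 0.0, 'opening': 0.08560350023166476}
```

View pics/scene0.png

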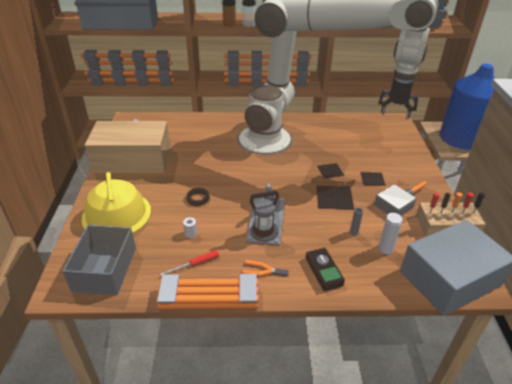

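View pics/side0.png

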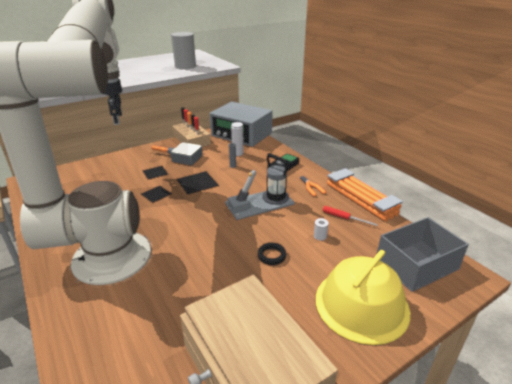

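The scene view shows three black squares: (330,170), (372,179) and (335,197). The last looks largest, so it should be the mat. The sleeve candidates are the short thick (190,228) and the tall thin coupler (356,222), and I take the short one. The lamp stands at (264,210) on the stand. I'll measure these and confirm in a crop.

```bash
python3 - <<'E'
from h import *
for t in('scene','side'):
    z=np.load(t+'0.npz'); W=pts(t,z['d']); im=z['im'].astype(int)
    np.save(t+'W.npy',W)
    dark=(im.max(-1)<60)&(abs(W[...,2])<0.03)
    n,l,s,c=cv2.connectedComponentsWithStats(dark.astype(np.uint8))
    for i in range(1,n):
        if s[i,4]>50:
            P=W[l==i]; r=cv2.minAreaRect((P[:,:2]*1000).astype(np.float32)); print(t,'dark',c[i].round(),np.round(np.nanmean(P,0),3),[np.round(x,1) for x in r])
    # height clusters in work region
    ok=(W[...,2]>0.025)&(W[...,2]<0.3)&(W[...,0]>0.25)&(W[...,0]<0.9)&(abs(W[...,1])<0.5)
    n,l,s,c=cv2.connectedComponentsWithStats(ok.astype(np.uint8))
    for i in range(1,n):
        if s[i,4]>25:
            P=W[l==i]; top=P[P[:,2]>P[:,2].max()-.012]; print(t,'obj',c[i].round(),s[i,4],'zmax',P[:,2].max().round(3),'top',top.mean(0).round(3),'mean',P.mean(0).round(3),np.round(np.ptp(P,0),3))
a=cv2.imread('pics/scene0.png')[155:265,170:420]
b=cv2.imread('pics/side0.png')[135:250,130:350]
a=cv2.resize(a,None,fx=3,fy=3,interpolation=cv2.INTER_CUBIC);b=cv2.resize(b,None,fx=2.2,fy=2.2,interpolation=cv2.INTER_CUBIC)
h=np.zeros((590,750,3),np.uint8);h[:330]=a;h[335:335+b.shape[0],:b.shape[1]]=b[:255]
cv2.imwrite('pics/crop0.png',h)
E
```

```text
scene dark [328. 283.] [0.864 0.174 0.021] [array([855.1, 162.1]), array([103.9,  52.6]), np.float64(56.2)]
scene obj [153. 155.] 423 zmax 0.144 top [ 0.259 -0.462  0.138] mean [ 0.259 -0.464  0.086] [0.019 0.07  0.118]
scene obj [264. 211.] 1009 zmax 0.198 top [ 0.625 -0.025  0.191] mean [ 0.624 -0.023  0.112] [0.225 0.103 0.173]
scene obj [390. 216.] 1063 zmax 0.156 top [0.702 0.399 0.15 ] mean [0.608 0.426 0.077] [0.322 0.128 0.13 ]
scene obj [135. 205.] 426 zmax 0.118 top [ 0.521 -0.496  0.111] mean [ 0.547 -0.484  0.069] [0.129 0.036 0.093]
scene obj [356. 218.] 209 zmax 0.113 top [0.619 0.303 0.108] mean [0.626 0.301 0.076] [0.04  0.032 0.085]
scene obj [189. 225.] 172 zmax 0.064 top [ 0.623 -0.285  0.058] mean [ 0.628 -0.284  0.049] [0.05  0.045 0.039]
scene obj [121. 258.] 713 zmax 0.106 top [ 0.79  -0.48   0.099] mean [ 0.794 -0.48   0.069] [0.204 0.035 0.081]
scene obj [421. 261.] 1318 zmax 0.137 top [0.832 0.47  0.13 ] mean [0.843 0.456 0.1  ] [0.137 0.08  0.112]
scene obj [324. 267.] 857 zmax 0.048 top [0.808 0.171 0.039] mean [0.809 0.168 0.036] [0.162 0.109 0.023]
scene
[... 927 characters left out ...]
647 -0.002  0.094] [0.295 0.294 0.169]
side obj [241. 195.] 437 zmax 0.154 top [ 0.524 -0.012  0.146] mean [ 0.478 -0.012  0.069] [0.105 0.073 0.129]
side obj [361. 194.] 793 zmax 0.06 top [ 0.874 -0.221  0.053] mean [ 0.873 -0.219  0.047] [0.054 0.306 0.035]
side obj [404. 234.] 825 zmax 0.103 top [ 0.774 -0.482  0.097] mean [ 0.787 -0.483  0.07 ] [0.203 0.033 0.077]
side obj [320. 226.] 191 zmax 0.064 top [ 0.617 -0.289  0.058] mean [ 0.613 -0.292  0.049] [0.043 0.044 0.039]
side obj [335. 270.] 61 zmax 0.11 top [ 0.504 -0.496  0.105] mean [ 0.484 -0.494  0.087] [0.086 0.023 0.057]
side obj [259. 284.] 93 zmax 0.142 top [ 0.255 -0.466  0.14 ] mean [ 0.255 -0.466  0.14 ] [0.011 0.068 0.005]
```

View pics/crop0.png

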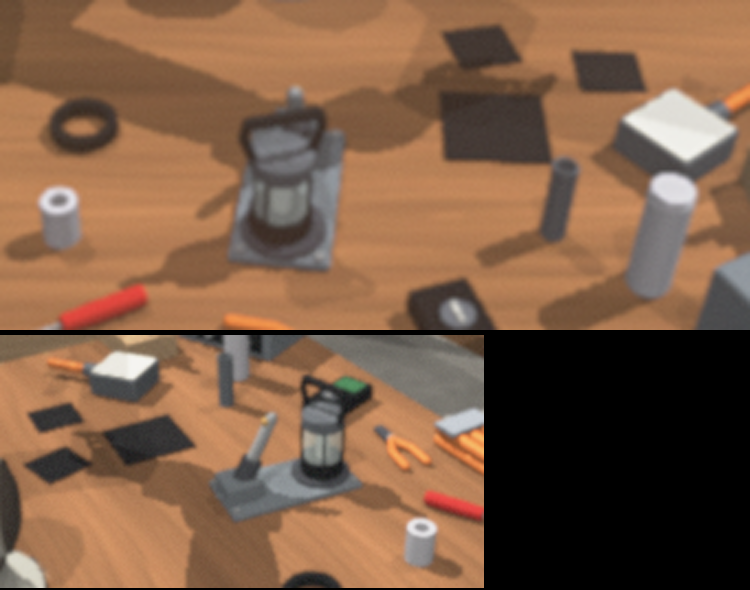

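The crop confirms three things. The largest mat is at scene (335,197), next to two smaller squares. The short thick sleeve with its bore is at (190,228), while the tall thin coupler is at (356,222). The post leans toward the lamp. Next I'll fit the handle bar and the post axis.

```bash
python3 - <<'E'
from h import *
for t in('scene','side'):
    W=np.load(t+'W.npy'); im=np.load(t+'0.npz')['im']
    m=(W[...,2]>0.172)&(W[...,2]<0.21)&(abs(W[...,0]-.62)<.08)&(abs(W[...,1]+.03)<.08)
    P=W[m]; c=P.mean(0); u,s,v=np.linalg.svd(P-c); print(t,'bar',len(P),c.round(4),v[0].round(3),np.degrees(np.arctan2(v[0,1],v[0,0])).round(1),np.percentile((P-c)@v[0],[0,100]).round(3))
    # lens/foot
    for lo,hi in((.03,.05),(.05,.1),(.1,.135)):
        q=W[(W[...,2]>lo)&(W[...,2]<hi)&(abs(W[...,0]-.62)<.055)&(abs(W[...,1]+.03)<.06)]
        C=calibration(t); o=-R.from_rotvec(np.ravel(C['rvec'])).inv().apply(np.ravel(C['tvec']))
        print('  body',lo,len(q),q.mean(0).round(3),q.min(0).round(3),q.max(0).round(3),'cam',o.round(2))
    q=W[(W[...,2]>.085)&(W[...,2]<.16)&(W[...,0]>.44)&(W[...,0]<.565)&(abs(W[...,1])<.08)]
    if len(q)>10:
        c=np.median(q,0); u,s,v=np.linalg.svd(q-q.mean(0)); print('  post',len(q),q.mean(0).round(4),v[0].round(3),s.round(3))
    # base plate rect
    q=W[(abs(W[...,2]-.012)<.004)&(W[...,0]>.42)&(W[...,0]<.72)&(W[...,1]>-.13)&(W[...,1]<.08)]
    print('  plate',len(q),[np.round(x,1) for x in cv2.minAreaRect((q[:,:2]*1000).astype(np.float32))])
E
```

```text
scene bar 142 [ 0.626  -0.0256  0.1878] [ 0.255 -0.967  0.008] -75.2 [-0.051  0.047]
  body 0.03 103 [ 0.648 -0.028  0.042] [ 0.608 -0.06   0.03 ] [0.663 0.011 0.05 ] cam [ 1.75 -0.08  1.14]
  body 0.05 220 [ 0.646 -0.026  0.074] [ 0.62 -0.06  0.05] [0.661 0.01  0.1  ] cam [ 1.75 -0.08  1.14]
  body 0.1 234 [ 0.635 -0.025  0.125] [ 0.584 -0.061  0.1  ] [0.664 0.011 0.135] cam [ 1.75 -0.08  1.14]
  post 40 [ 0.532  -0.0082  0.1405] [0.32  0.03  0.947] [0.069 0.036 0.03 ]
  plate 440 [array([578.9, -16.2]), array([278.5, 184.4]), np.float64(1.8)]
side bar 109 [ 0.6178 -0.0321  0.1864] [ 0.258 -0.966 -0.002] -75.0 [-0.052  0.044]
  body 0.03 106 [ 0.605 -0.048  0.041] [ 0.58  -0.068  0.03 ] [ 0.649 -0.006  0.05 ] cam [-0.1  -1.01  0.82]
  body 0.05 224 [ 0.607 -0.044  0.074] [ 0.582 -0.063  0.05 ] [ 0.654 -0.003  0.1  ] cam [-0.1  -1.01  0.82]
  body 0.1 232 [ 0.61  -0.039  0.124] [ 0.583 -0.065  0.1  ] [0.656 0.007 0.135] cam [-0.1  -1.01  0.82]
  post 121 [ 0.5113 -0.0118  0.1197] [-0.467  0.037 -0.884] [0.249 0.066 0.041]
  plate 556 [array([550.5, -16.1]), array([124.8, 237.4]), np.float64(82.5)]
```

```bash
cat >> h.py <<'E'
def go(p,Rtgt,state=None):
    """shift (mm) and rotvec (deg) from current pose to target, in tool axes"""
    o=telemetry.get_obs(); R0=Rt(o['tcp_rot'])
    d=R0.inv().apply(np.array(p)-o['ee_pos'])*1000; w=(R0.inv()*Rtgt).as_rotvec(degrees=True)
    print('shift',d.round(1),'rot',w.round(2),'t',o['time'],'pos',o['ee_pos'].round(4),'rpy',o['tcp_rot'].round(2),'q',o['q'].round(1)); return d,w
E
python3 -c "
from h import *
go([.622,-.029,.27],Rt([180,0,105]))"
```

```text
shift [-585.9 -339.1  -19.9] rot [-6.000e-02  3.000e-02  5.255e+01] t 0.1 pos [0.21   0.5082 0.2497] rpy [-179.93    0.    157.55] q [67.6  5.  10.  95.1 -0.  90. ]
```

Emit:
play_rows --increments '[[[-40,-23,-20],[0,0,4],0],[[-80,-46,-20],[0,0,8],0],[[-120,-69,-20],[0,0,12],0],[[-160,-92,-20],[0,0,16],0],[[-200,-115,-20],[0,0,20],0],[[-240,-138,-20],[0,0,24],0],[[-280,-161,-20],[0,0,28],0],[[-320,-184,-20],[0,0,32],0],[[-360,-207,-20],[0,0,36],0],[[-400,-230,-20],[0,0,40],0],[[-440,-253,-20],[0,0,44],0],[[-480,-276,-20],[0,0,47],0],[[-515,-298,-20],[0,0,50],0],[[-545,-315,-20],[0,0,52.5],0],[[-570,-330,-20],[0,0,52.5],0],[[-586,-339,-20],[0,0,52.5],0],[[-586,-339,-20],[0,0,52.5],0],[[-586,-339,-20],[0,0,52.5],0]]'

```text
time: 1.9
ee_pos: [0.622, -0.0288, 0.2696]
tcp_rot: [-179.9, -0.0, 105.0]
wrist_force: [-0.3, 0.2, -0.4]
opening: 0.0856
grasp_force: 0.0
```

```bash
cat >> h.py <<'E'
def wpts(d,o):
    c,f=cam('wrist'); v,u=np.mgrid[0:384,0:512]; x=u-c['cx']; y=v-c['cy']; r=np.hypot(x,y)+1e-9; th=r/f
    k=np.tan(th)/r; P=np.stack([x*k*d,y*k*d,d],-1); H=c['hand_eye']
    T=P@H[:3,:3].T+H[:3,3]; W=T@Rt(o['tcp_rot']).as_matrix().T+o['ee_pos']; W[d<=0]=np.nan; return W
E
python3 - <<'E'
from h import *
o=telemetry.get_obs(); im,d=snap('wrist','w1'); W=wpts(d,o); np.save('w1W.npy',W)
m=(W[...,2]>0.176)&(W[...,2]<0.205)&(abs(W[...,0]-.62)<.08)&(abs(W[...,1]+.03)<.08)
P=W[m]; c=P.mean(0); u,s,v=np.linalg.svd(P-c); print(len(P),c.round(4),v[0].round(3),P.max(0),P.min(0))
q=W[(W[...,2]>.085)&(W[...,2]<.16)&(W[...,0]>.44)&(W[...,0]<.565)&(abs(W[...,1])<.08)]
print(len(q),q.mean(0) if len(q) else 0)
go([.622,-.029,.185],Rt([180,0,105]))
E
```

```text
2611 [ 0.6202 -0.0187  0.1908] [ 0.247 -0.969  0.023] [0.63912902 0.02441967 0.19471028] [ 0.60362295 -0.07051304  0.17611311]
765 [ 0.52249376 -0.00224327  0.13667572]
shift [-0.7  0.1 85. ] rot [-0.04 -0.02  0.06] t 1.95 pos [ 0.6218 -0.0283  0.27  ] rpy [-1.7996e+02 -2.0000e-02  1.0506e+02] q [-2.6 16.  25.  99.   0.  72.3]
```

View pics/w1.png

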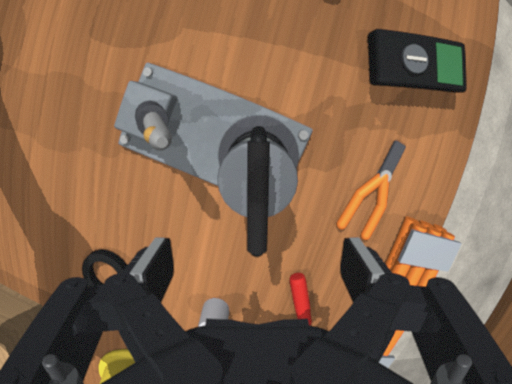

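The wrist view shows the bar at columns 250–266, rows 130–250, between the open fingers, with the post at (155,125) clear. I'm going down to grip.

Emit:
play_rows --increments '[[[2,0,25],[0,0,0],0],[[2,0,50],[0,0,0],0],[[2,0,70],[0,0,0],0],[[2,0,83],[0,0,0],0],[[2,0,84],[0,0,0],0],[[2,0,84],[0,0,0],0.5],[[2,0,84],[0,0,0],0.9],[[2,0,84],[0,0,0],1],[[2,0,84],[0,0,0],1],[[2,0,84],[0,0,0],1],[[2,0,84],[0,0,0],1],[[2,0,84],[0,0,0],1],[[2,0,84],[0,0,0],1],[[2,0,84],[0,0,0],1]]' --grip_force 60

```text
time: 3.35
ee_pos: [0.6219, -0.0269, 0.1869]
tcp_rot: [179.9, 0.0, 105.0]
wrist_force: [0.2, -1.0, 4.6]
opening: 0.0142
grasp_force: 58.6
```

Emit:
play_rows --increments '[[[0,0,-3],[0,0,0],1],[[0,0,-10],[0,0,0],1],[[0,0,-20],[0,0,0],1],[[0,0,-40],[0,0,0],1],[[0,0,-65],[0,0,0],1],[[0,0,-90],[0,0,0],1],[[0,0,-115],[0,0,0],1],[[0,0,-140],[0,0,0],1],[[0,0,-155],[0,0,0],1],[[0,0,-160],[0,0,0],1],[[0,0,-160],[0,0,0],1]]'

```text
time: 4.45
ee_pos: [0.6219, -0.0268, 0.3467]
tcp_rot: [180.0, 0.0, 105.1]
wrist_force: [-1.2, -0.2, -6.3]
opening: 0.0139
grasp_force: 58.7
```

```bash
python3 - <<'E'
from h import *
snap('side','side1'); _,d=snap('scene','scene1'); 
go([.419,.257,.345],Rt([180,0,140]))
im,d=camera('wrist')
for t in('scene','side'):
    z=np.load(t+'1.npz'); W=pts(t,z['d'])
    q=W[(W[...,2]>.085)&(W[...,2]<.16)&(W[...,0]>.44)&(W[...,0]<.575)&(abs(W[...,1])<.08)]
    u,s,v=np.linalg.svd(q-q.mean(0)); print(t,'post',len(q),q.mean(0).round(4),v[0].round(3),s.round(3))
    # lamp tilt: body points
    for lo,hi in((.17,.2),(.21,.24),(.26,.285),(.33,.36)):
        q=W[(W[...,2]>lo)&(W[...,2]<hi)&(abs(W[...,0]-.62)<.06)&(abs(W[...,1]+.03)<.065)]
        print(lo,len(q),q.mean(0).round(3),q.min(0).round(3),q.max(0).round(3))
a=cv2.imread('pics/side1.png')[90:240,170:330]
cv2.imwrite('pics/c1.png',cv2.resize(a,None,fx=3.5,fy=3.5,interpolation=cv2.INTER_CUBIC))
E
```

```text
shift [ 326.7 -122.     0.6] rot [ -0.07  -0.05 -34.95] t 4.55 pos [ 0.6217 -0.0268  0.3453] rpy [-1.7992e+02 -2.0000e-02  1.0505e+02] q [ -2.5  19.9  38.6 108.8   0.   72.5]
scene post 0 [nan nan nan] [1. 0. 0.] []
0.17 102 [ 0.65  -0.026  0.19 ] [ 0.625 -0.061  0.175] [0.662 0.012 0.2  ]
0.21 161 [ 0.644 -0.028  0.224] [ 0.603 -0.061  0.21 ] [0.659 0.007 0.24 ]
0.26 108 [ 0.65  -0.026  0.274] [ 0.625 -0.062  0.26 ] [0.66  0.011 0.285]
0.33 178 [ 0.63  -0.027  0.346] [ 0.608 -0.072  0.33 ] [0.647 0.023 0.36 ]
side post 119 [ 0.5113 -0.012   0.12  ] [-0.461  0.049 -0.886] [0.247 0.066 0.043]
0.17 103 [ 0.605 -0.05   0.191] [ 0.581 -0.067  0.178] [ 0.65  -0.015  0.2  ]
0.21 158 [ 0.607 -0.044  0.225] [ 0.583 -0.062  0.21 ] [ 0.653 -0.006  0.24 ]
0.26 120 [ 0.604 -0.047  0.273] [ 0.583 -0.064  0.26 ] [ 0.655 -0.007  0.285]
0.33 154 [ 0.615 -0.036  0.346] [ 0.597 -0.076  0.33 ] [0.636 0.02  0.36 ]<stdin>:8: RuntimeWarning: Mean of empty slice.
  ret = um.true_divide(
```

View pics/c1.png

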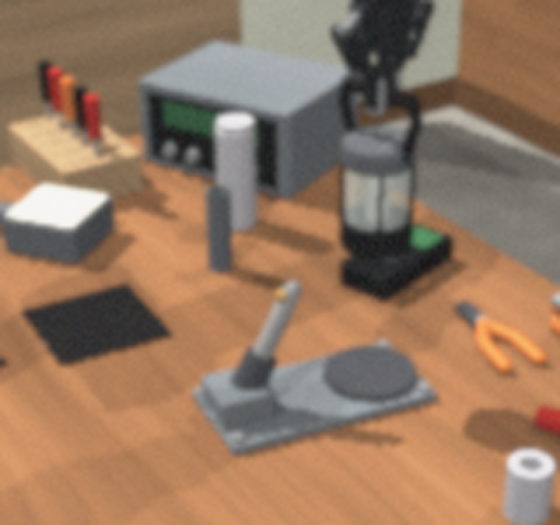

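The lamp hangs upright and clear of the post at (283,310) in the crop. I'm carrying it to the mat.

Emit:
play_rows --increments '[[[5,-2,0],[0,0,0],1],[[18,-7,0],[0,0,-2],1],[[36,-13,0],[0,0,-4],1],[[60,-22,0],[0,0,-6],1],[[85,-32,0],[0,0,-9],1],[[110,-41,0],[0,0,-12],1],[[135,-50,0],[0,0,-15],1],[[160,-60,0],[0,0,-18],1],[[185,-69,0],[0,0,-21],1],[[210,-78,0],[0,0,-24],1],[[235,-88,0],[0,0,-27],1],[[260,-97,0],[0,0,-30],1],[[285,-106,0],[0,0,-32],1],[[305,-114,0],[0,0,-34],1],[[318,-119,0],[0,0,-35],1],[[325,-121,0],[0,0,-35],1],[[327,-122,0],[0,0,-35],1],[[327,-122,0],[0,0,-35],1],[[327,-122,0],[0,0,-35],1]]'

```text
time: 6.5
ee_pos: [0.4193, 0.2568, 0.3462]
tcp_rot: [-180.0, 0.0, 140.0]
wrist_force: [0.2, 0.3, -5.2]
opening: 0.0137
grasp_force: 58.7
```

```bash
python3 - <<'E'
from h import *
_,d=snap('scene','scene2'); go([.419,.257,.172],Rt([180,0,140]))
E
```

```text
shift [  0.5   0.  174.2] rot [-0.01  0.01 -0.02] t 6.55 pos [0.4194 0.2567 0.3462] rpy [-1.7999e+02  1.0000e-02  1.3998e+02] q [ 31.5   0.3  16.2 105.9  -0.   71.5]
```

Emit:
play_rows --increments '[[[0,0,8],[0,0,0],1],[[0,0,25],[0,0,0],1],[[0,0,50],[0,0,0],1],[[0,0,75],[0,0,0],1],[[0,0,100],[0,0,0],1],[[0,0,125],[0,0,0],1],[[0,0,145],[0,0,0],1],[[0,0,160],[0,0,0],1],[[0,0,168],[0,0,0],1],[[0,0,171],[0,0,0],1],[[0,0,173],[0,0,0],1],[[0,0,174],[0,0,0],1],[[0,0,174],[0,0,0],1]]'

```text
time: 7.85
ee_pos: [0.4191, 0.2574, 0.1728]
tcp_rot: [180.0, 0.0, 140.1]
wrist_force: [-0.6, 0.5, -5.2]
opening: 0.014
grasp_force: 58.6
```

Emit:
play_rows --increments '[[[0,0,1],[0,0,0],1],[[0,0,1.5],[0,0,0],1],[[0,0,2],[0,0,0],1],[[0,0,2],[0,0,0],1]]'

```text
time: 8.25
ee_pos: [0.4192, 0.2573, 0.1709]
tcp_rot: [179.9, 0.0, 140.0]
wrist_force: [-0.7, -1.3, 0.9]
opening: 0.0142
grasp_force: 59.3
```

Contact with the mat. I'm opening and retreating upward.

Emit:
play_rows --increments '[[[0,0,0],[0,0,0],0.8],[[0,0,0],[0,0,0],0.6],[[0,0,0],[0,0,0],0.3],[[0,0,0],[0,0,0],0],[[0,0,0],[0,0,0],0],[[0,0,0],[0,0,0],0],[[0,0,0],[0,0,0],0],[[0,0,0],[0,0,0],0],[[0,0,-10],[0,0,0],0],[[0,0,-30],[0,0,0],0],[[0,0,-60],[0,0,0],0],[[0,0,-90],[0,0,0],0],[[0,0,-110],[0,0,0],0],[[0,0,-120],[0,0,0],0]]'

```text
time: 9.65
ee_pos: [0.4192, 0.2575, 0.2929]
tcp_rot: [179.8, 0.1, 140.1]
wrist_force: [0.2, 0.9, 0.4]
opening: 0.0859
grasp_force: 0.0
```

```bash
python3 - <<'E'
from h import *
o=telemetry.get_obs(); print(o['opening'],o['ee_pos'])
snap('scene','scene3'); snap('side','side3')
for t in('scene','side'):
    W=pts(t,np.load(t+'3.npz')['d'])
    for lo,hi in((.025,.04),(.06,.09),(.1,.12),(.155,.18)):
        q=W[(W[...,2]>lo)&(W[...,2]<hi)&(abs(W[...,0]-.42)<.06)&(abs(W[...,1]-.257)<.07)]
        print(t,lo,len(q),q.mean(0).round(3),q.min(0).round(3),q.max(0).round(3))
    # sleeve: top face and side
    q=W[(W[...,2]>.054)&(W[...,2]<.07)&(abs(W[...,0]-.62)<.06)&(abs(W[...,1]+.287)<.06)]
    print(t,'sleeve top',len(q),q.mean(0).round(4),q.min(0).round(4),q.max(0).round(4))
    q=W[(W[...,2]>.012)&(W[...,2]<.05)&(abs(W[...,0]-.62)<.06)&(abs(W[...,1]+.287)<.06)]
    f=lambda p:np.hypot(q[:,0]-p[0],q[:,1]-p[1])-.022
    from scipy.optimize import least_squares
    print('  circ',least_squares(f,[.62,-.287],loss='soft_l1',f_scale=.003).x.round(4))
E
```

```text
0.08586231757475665 [0.41922758 0.25748364 0.29291427]
scene 0.025 88 [0.441 0.254 0.033] [0.407 0.219 0.026] [0.462 0.297 0.04 ]
scene 0.06 107 [0.44  0.251 0.075] [0.414 0.22  0.06 ] [0.46  0.295 0.09 ]
scene 0.1 144 [0.433 0.258 0.114] [0.387 0.221 0.1  ] [0.459 0.293 0.12 ]
scene 0.155 86 [0.428 0.253 0.172] [0.387 0.223 0.156] [0.462 0.291 0.18 ]
scene sleeve top 81 [ 0.6224 -0.2843  0.0592] [ 0.5956 -0.3049  0.0542] [ 0.6441 -0.2631  0.0644]
  circ [ 0.6196 -0.2851]
side 0.025 78 [0.41  0.234 0.033] [0.379 0.218 0.025] [0.453 0.26  0.04 ]
side 0.06 105 [0.407 0.235 0.075] [0.379 0.218 0.06 ] [0.444 0.264 0.09 ]
side 0.1 168 [0.411 0.245 0.114] [0.379 0.215 0.1  ] [0.452 0.29  0.12 ]
side 0.155 104 [0.415 0.251 0.17 ] [0.378 0.219 0.155] [0.453 0.285 0.179]
side sleeve top 81 [ 0.6169 -0.2883  0.0588] [ 0.5962 -0.3082  0.054 ] [ 0.6387 -0.2648  0.0632]
  circ [ 0.62   -0.2857]
```

```bash
python3 - <<'E'
from h import *
go([.50,-.01,.30],Rt([180,0,172]))
# planar kinematics from recorded tool-down poses
D=[(5.0,10.04,.5498,.25),(16,25,.6224,.27),(19.9,38.6,.6223,.3453),(.3,16.2,.4917,.3462)]
A=[];b=[]
for q2,q3,r,z in D:
    p=np.radians(q2);e=np.radians(q3-q2)
    A+= [[1,np.sin(p),np.cos(e),np.sin(e),0],[0,np.cos(p),np.sin(e),-np.cos(e),1]]; b+=[r,z]
x,res,_,_=np.linalg.lstsq(np.array(A),np.array(b),rcond=None); print(x.round(4),res)
from scipy.optimize import fsolve
for L in(.15,.2,.25,.3):
  for tip in((.547,.193),(.506,.112),(.56,.22)):
    r=tip[0]+.454*L; z=tip[1]-L*(1-.891)
    f=lambda q:[x[0]+x[1]*np.sin(q[0])+x[2]*np.cos(q[1])+x[3]*np.sin(q[1])-r, x[4]+x[1]*np.cos(q[0])+x[2]*np.sin(q[1])-x[3]*np.cos(q[1])-z]
    s=np.degrees(fsolve(f,[.2,.1])); print(L,tip,'q2',s[0].round(1),'q3',(s[1]+s[0]).round(1),'q4',(117+s[1]).round(1))
E
```

```text
shift [-233.6 -153.2   -8.5] rot [  0.1    0.07 -31.95] t 9.75 pos [0.4193 0.2575 0.2917] rpy [1.7988e+02 4.0000e-02 1.4005e+02] q [31.6 -2.   7.6 99.5  0.  71.5]
[ 0.0014  0.4179  0.5173 -0.0346 -0.2465] [4.86046772e-07]
0.15 (0.547, 0.193) q2 13.2 q3 11.2 q4 115.0
0.15 (0.506, 0.112) q2 8.1 q3 -3.6 q4 105.2
0.15 (0.56, 0.22) q2 15.3 q3 16.7 q4 118.4
0.2 (0.547, 0.193) q2 16.4 q3 14.5 q4 115.0
0.2 (0.506, 0.112) q2 11.3 q3 -0.6 q4 105.1
0.2 (0.56, 0.22) q2 18.6 q3 20.1 q4 118.6
0.25 (0.547, 0.193) q2 19.7 q3 18.0 q4 115.3
0.25 (0.506, 0.112) q2 14.5 q3 2.6 q4 105.0
0.25 (0.56, 0.22) q2 22.0 q3 23.8 q4 118.9
0.3 (0.547, 0.193) q2 23.1 q3 21.7 q4 115.6
0.3 (0.506, 0.112) q2 17.8 q3 5.9 q4 105.2
0.3 (0.56, 0.22) q2 25.4 q3 27.8 q4 119.4
```

The tilted, parallel grasp is reachable with q4 ≤ 120. I'm moving over the post for a closer measurement.

Emit:
play_rows --increments '[[[-20,-13,-8],[0,0,-3],0],[[-50,-33,-8],[0,0,-7],0],[[-80,-53,-8],[0,0,-11],0],[[-110,-73,-8],[0,0,-15],0],[[-140,-93,-8],[0,0,-19],0],[[-170,-113,-8],[0,0,-23],0],[[-200,-133,-8],[0,0,-27],0],[[-220,-145,-8],[0,0,-30],0],[[-230,-151,-8],[0,0,-32],0],[[-234,-153,-8],[0,0,-32],0],[[-234,-153,-8],[0,0,-32],0],[[-234,-153,-8],[0,0,-32],0]]'

```text
time: 10.95
ee_pos: [0.4998, -0.0097, 0.2979]
tcp_rot: [180.0, -0.0, 172.0]
wrist_force: [-0.5, -1.0, -1.0]
opening: 0.0853
grasp_force: 0.0
```

```bash
cat > fitpost.py <<'E'
from h import *
from scipy.optimize import least_squares
def axis(az): return np.array([np.sin(np.radians(27))*np.cos(az),np.sin(np.radians(27))*np.sin(az),np.cos(np.radians(27))])
def sel(W,p):
    s0=np.array([p[0],p[1],.075]); a=axis(p[2]); d=W-s0; s=d@a; r=np.linalg.norm(d-s[...,None]*a,axis=-1)
    return W[(s>8)|(s>.008)&(s<.074)&(r<.02)] if False else W[(s>.006)&(s<.074)&(r<.022)]
def fit(W,p=(.487,-.01,-.13),fixaz=None):
    p=np.array(p,float)
    for _ in range(4):
        q=sel(W,p)
        def f(x):
            az=x[2] if fixaz is None else fixaz
            a=axis(az); d=q-[x[0],x[1],.075]; s=d@a; return np.linalg.norm(d-s[:,None]*a,axis=1)-.0105
        p=least_squares(f,p,loss='soft_l1',f_scale=.0015,x_scale=[.01,.01,.1]).x
    return p,len(q),np.median(abs(f(p)))
E
python3 - <<'E'
from fitpost import *
o=telemetry.get_obs(); im,d=snap('wrist','w2'); Ww=wpts(d,o); np.save('w2W.npy',Ww)
print(o['ee_pos'],o['tcp_rot'])
S={'wrist':Ww,'side1':pts('side',np.load('side1.npz')['d']),'side3':pts('side',np.load('side3.npz')['d']),'scene3':pts('scene',np.load('scene3.npz')['d'])}
for k,W in S.items():
    W=W[np.isfinite(W[...,0])]
    for fa in(None,-.13):
        p,n,e=fit(W,fixaz=fa); print(k,fa,p.round(4),n,e.round(4))
    # plate rim: lamp plate disc z=.02
    q=W[(abs(W[:,2]-.02)<.003)&(abs(W[:,0]-.62)<.08)&(abs(W[:,1]+.03)<.08)]
    if len(q)>30:
        c,r=cv2.minEnclosingCircle((q[:,:2]*1000).astype(np.float32)); print('  lampplate',np.round(c,1),round(r,1),q.mean(0).round(4))
E
```

```text
[ 0.4998097  -0.00973898  0.29787858] [ 1.79995352e+02 -4.30170713e-02  1.72026769e+02]
wrist None [ 0.4952 -0.0016 -0.1467] 793 0.0004
wrist -0.13 [ 0.4951 -0.0019 -0.13  ] 793 0.0004
  lampplate [632.2 -20.5] 62.1 [ 0.622  -0.0201  0.0198]
side1 None [ 0.4946 -0.0041 -0.1121] 100 0.0013
side1 -0.13 [ 0.4946 -0.0038 -0.13  ] 100 0.0013
  lampplate [628.4 -22.8] 62.7 [ 0.619  -0.0255  0.0198]
side3 None [ 0.483  -0.0152 -0.1899] 104 0.0024
side3 -0.13 [ 0.483  -0.0165 -0.13  ] 103 0.0025
  lampplate [631.1 -23.8] 62.1 [ 0.6201 -0.0239  0.0194]
scene3 None [ 0.4948 -0.0008 -0.2358] 43 0.0007
scene3 -0.13 [ 0.4943 -0.0029 -0.13  ] 44 0.0008
  lampplate [603.1 -12.7] 88.1 [ 0.6245 -0.0208  0.0199]
```

View pics/w2.png

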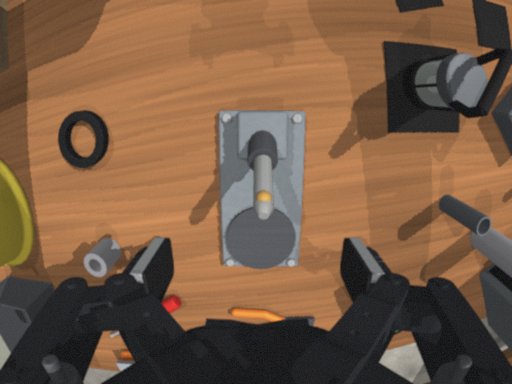

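The wrist view shows the post tip at (263,205), the shoulder at (262,148), the lamp standing on the large mat at (450,80) and the sleeve at (100,258). All is as planned, so I go above the sleeve.

```bash
cat > fitsl.py <<'E'
from fitpost import *
def fitsleeve(W,c0=(.62,-.286)):
    W=W[np.isfinite(W[...,0])]; c=np.array(c0)
    top=W[(W[:,2]>.052)&(np.hypot(*(W[:,:2]-c).T)<.032)]
    for _ in range(3):
        q=W[(W[:,2]>.012)&(W[:,2]<.053)&(abs(np.hypot(*(W[:,:2]-c).T)-.022)<.008)]
        c=least_squares(lambda p:np.hypot(q[:,0]-p[0],q[:,1]-p[1])-.022,c,loss='soft_l1',f_scale=.0015).x
    return c.round(4),len(q),top.mean(0).round(4),((top.max(0)+top.min(0))/2).round(4),len(top)
E
python3 - <<'E'
from fitsl import *
print(fitsleeve(np.load('w2W.npy')))
go([.62,-.286,.20],Rt([180,0,171.7]))
E
```

```text
(array([ 0.6202, -0.2842]), 398, array([ 0.6182, -0.2813,  0.0584]), array([ 0.6191, -0.2835,  0.057 ]), 402)
shift [-157.2 -257.2   98. ] rot [ 0.   -0.02  0.36] t 11.0 pos [ 0.4999 -0.0096  0.2981] rpy [ 1.8000e+02 -2.0000e-02  1.7206e+02] q [ -1.1  -0.5   9.8 100.3   0.    6.8]
```

Emit:
play_rows --increments '[[[-10,-17,0],[0,0,0.4],0],[[-30,-48,5],[0,0,0.4],0],[[-50,-80,15],[0,0,0.4],0],[[-70,-112,30],[0,0,0.4],0],[[-90,-144,45],[0,0,0.4],0],[[-110,-176,60],[0,0,0.4],0],[[-128,-208,75],[0,0,0.4],0],[[-144,-235,88],[0,0,0.4],0],[[-154,-250,96],[0,0,0.4],0],[[-157,-256,98],[0,0,0.4],0],[[-157,-256,98],[0,0,0.4],0],[[-157,-256,98],[0,0,0.4],0]]'

```text
time: 12.2
ee_pos: [0.6202, -0.2844, 0.2012]
tcp_rot: [180.0, 0.0, 171.7]
wrist_force: [-1.4, -0.3, -0.1]
opening: 0.0856
grasp_force: 0.0
```

```bash
python3 - <<'E'
from fitsl import *
o=telemetry.get_obs(); im,d=snap('wrist','w3'); W=wpts(d,o); np.save('w3W.npy',W)
c=fitsleeve(W); print(c)
go([c[0][0],c[0][1],.042],Rt([180,0,171.7]))
E
```

```text
(array([ 0.6205, -0.284 ]), 246, array([ 0.6066, -0.284 ,  0.2554]), array([ 0.6193, -0.2849,  0.1697]), 15373)
shift [ -0.    0.4 159.4] rot [-0.01  0.06  0.01] t 12.25 pos [ 0.6203 -0.2844  0.2014] rpy [-1.7999e+02  6.0000e-02  1.7171e+02] q [-24.6  23.3  26.6  93.2   0.  -16.3]
```

View pics/w3.png

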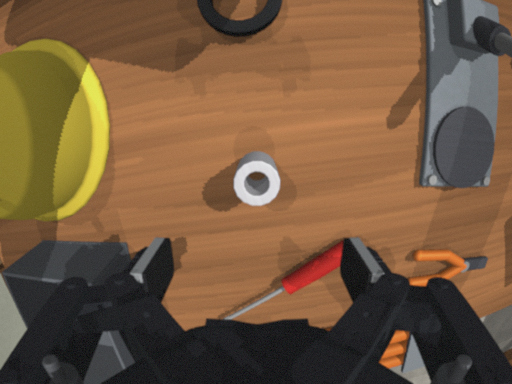

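The sleeve sits between the fingers at (257,184), and the helmet and driver are clear. I'm going down to grip.

Emit:
play_rows --increments '[[[0,0,15],[0,0,0],0],[[0,0,40],[0,0,0],0],[[0,0,70],[0,0,0],0],[[0,0,100],[0,0,0],0],[[0,0,125],[0,0,0],0],[[0,0,145],[0,0,0],0],[[0,0,156],[0,0,0],0],[[0,0,159],[0,0,0],0],[[0,0,159],[0,0,0],0],[[0,0,159],[0,0,0],0.3],[[0,0,159],[0,0,0],0.6],[[0,0,159],[0,0,0],1],[[0,0,159],[0,0,0],1],[[0,0,159],[0,0,0],1],[[0,0,159],[0,0,0],1],[[0,0,159],[0,0,0],1],[[0,0,159],[0,0,0],1]]' --grip_force 80

```text
time: 13.95
ee_pos: [0.6207, -0.2858, 0.0424]
tcp_rot: [-180.0, 0.1, 171.6]
wrist_force: [-0.5, 1.0, 6.9]
opening: 0.0417
grasp_force: 81.7
```

```bash
python3 - <<'E'
from fitsl import *
o=telemetry.get_obs(); print(o['ee_pos'],o['tcp_rot'],o['opening'],o['grasp_force'],o['wrist_force'])
im,d=snap('wrist','w4')
seat=np.array([.495,-.0025,.075]); a=axis(-.145)
for s in (.165,.133,.042):
    z=-a; y=np.array([-np.sin(-.145),np.cos(-.145),0]);   # level
    x=np.cross(y,z); M=R.from_matrix(np.c_[x,y,z])
    print(s,(seat+s*a).round(4)); go(seat+s*a,M)
E
```

```text
[ 0.62065184 -0.28581719  0.04240533] [-1.79972069e+02  9.64034459e-02  1.71645028e+02] 0.04169582482757565 81.69305643998086 [-0.54931404  0.97321114  6.93391341]
0.165 [ 0.5691 -0.0133  0.222 ]
shift [  90.3  262.  -179.9] rot [-2.00e-02  2.71e+01 -5.00e-02] t 14.0 pos [ 0.6206 -0.2858  0.0424] rpy [-1.7997e+02  1.0000e-01  1.7164e+02] q [-24.7  24.    9.9  75.8   0.  -16.4]
0.133 [ 0.5547 -0.0112  0.1935]
shift [ 104.8  262.  -151.4] rot [-2.00e-02  2.71e+01 -5.00e-02] t 14.0 pos [ 0.6206 -0.2858  0.0424] rpy [-1.7997e+02  1.0000e-01  1.7164e+02] q [-24.7  24.    9.9  75.8   0.  -16.4]
0.042 [ 0.5139 -0.0053  0.1124]
shift [146.3 262.  -70.4] rot [-2.00e-02  2.71e+01 -5.00e-02] t 14.0 pos [ 0.6206 -0.2858  0.0424] rpy [-1.7997e+02  1.0000e-01  1.7164e+02] q [-24.7  24.    9.9  75.8   0.  -16.4]
```

Emit:
play_rows --increments '[[[0,0,-5],[0,0,0],1],[[0,0,-20],[0,0,0],1],[[0,0,-45],[0,0,0],1],[[0,0,-75],[0,0,0],1],[[0,0,-105],[0,0,0],1],[[5,15,-135],[0,2,0],1],[[12,35,-160],[0,5,0],1],[[22,62,-175],[0,8,0],1],[[32,92,-180],[0,11,0],1],[[42,122,-180],[0,14,0],1],[[52,152,-180],[0,17,0],1],[[62,182,-180],[0,20,0],1],[[72,212,-180],[0,23,0],1],[[82,237,-180],[0,25,0],1],[[87,253,-180],[0,26.5,0],1],[[90,260,-180],[0,27,0],1],[[90,262,-180],[0,27,0],1],[[90,262,-180],[0,27,0],1],[[90,262,-180],[0,27,0],1]]'

```text
time: 15.9
ee_pos: [0.5692, -0.0142, 0.2216]
tcp_rot: [-180.0, -26.9, 171.6]
wrist_force: [0.4, 0.3, -3.2]
opening: 0.0418
grasp_force: 81.2
```

```bash
cat > rel.py <<'E'
from fitsl import *
def relfit(W,o,inp=None):
    """post axis & held sleeve in tool coordinates"""
    Rm=Rt(o['tcp_rot']); T=Rm.inv().apply((W-o['ee_pos']).reshape(-1,3)); return T[np.isfinite(T[:,0])]
E
python3 - <<'E'
from rel import *
o=telemetry.get_obs(); print(o['q'].round(1)); im,d=snap('wrist','w5'); W=wpts(d,o); np.save('w5W.npy',W)
_,ds=snap('side','side5'); _,dc=snap('scene','scene5')
for k,Wk in(('wrist',W),('side',pts('side',ds)),('scene',pts('scene',dc))):
    q=Wk[np.isfinite(Wk[...,0])]
    for fa in(None,-.145):
        print(k,[x if isinstance(x,int) else np.round(x,4) for x in fit(q,(.495,-.0025,-.145),fa)])
    T=relfit(Wk,o); s=T[(abs(T[:,0])<.035)&(abs(T[:,1])<.0195)&(T[:,2]>-.03)&(T[:,2]<.06)]
    print(k,'sleeve pts in tool',len(s),s.min(0).round(4) if len(s) else '',s.max(0).round(4) if len(s) else '')
    s=s[(s[:,2]>-.01)&(s[:,2]<.036)]
    if len(s)>20:
        f=lambda p:np.hypot(s[:,0]-p[0]-p[2]*s[:,2],s[:,1]-p[1])-.022
        r=least_squares(f,[0,0,0],loss='soft_l1',f_scale=.001); print('   cyl x0,y0,slope',r.x.round(4),np.median(abs(f(r.x))).round(4))
seat=np.array([.495,-.0025,.075]); a=axis(-.145)
y=np.array([np.sin(.145),np.cos(.145),0]); M=R.from_matrix(np.c_[np.cross(y,-a),y,-a])
go(seat+.133*a,M)
A=cv2.imread('pics/w5.png'); B=cv2.resize(cv2.imread('pics/side5.png')[100:230,180:320],(420,390),interpolation=cv2.INTER_CUBIC)
C=np.zeros((390,800,3),np.uint8); C[:,380:]=B; C[:384,:380]=A[:,80:460]; cv2.imwrite('pics/c5.png',C)
E
```

```text
[ -2.6  35.   40.2 122.1   2.6   5.1]
wrist [array([ 0.4948, -0.0015, -0.1466]), 390, np.float64(0.0006)]
wrist [array([ 0.4948, -0.0015, -0.145 ]), 390, np.float64(0.0006)]
wrist sleeve pts in tool 9406 [-0.0215 -0.0195 -0.0194] [0.0226 0.0195 0.0417]
   cyl x0,y0,slope [ 0.0019  0.0008 -0.0538] 0.0017
side [array([ 0.4945, -0.0018, -0.2131]), 103, np.float64(0.0014)]
side [array([ 0.4944, -0.0032, -0.145 ]), 103, np.float64(0.0014)]
side sleeve pts in tool 134 [-0.0163 -0.0194 -0.0289] [0.0248 0.0194 0.0423]
   cyl x0,y0,slope [ 0.0006  0.0002 -0.0311] 0.0014
scene [array([ 0.4937, -0.0025, -0.1635]), 42, np.float64(0.0006)]
scene [array([ 0.4936, -0.0029, -0.145 ]), 42, np.float64(0.0006)]
scene sleeve pts in tool 151 [-0.0233 -0.0192 -0.0238] [0.0139 0.0188 0.046 ]
   cyl x0,y0,slope [-0.0004 -0.0003  0.0337] 0.0014
shift [ 0.4  0.7 31.6] rot [ 0.04  0.04 -0.09] t 16.05 pos [ 0.5691 -0.014   0.2215] rpy [-180.    -26.96  171.59] q [ -2.6  35.   40.2 122.1   2.6   5.2]
```

View pics/c5.png

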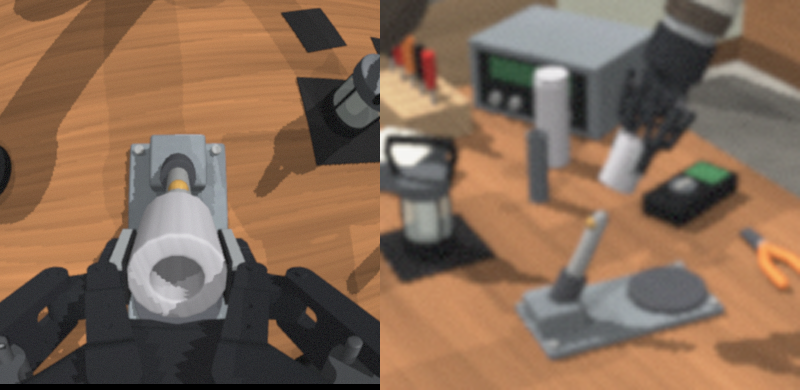

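The sleeve is held in line above the post. In the wrist crop the post is at column 179 and the sleeve axis at about 177, so I need a correction of about 1.4 mm in tool y. I'm starting the insertion.

Emit:
play_rows --increments '[[[0,1.4,5],[0,0,0],1],[[0.3,1.4,15],[0,0,0],1],[[0.3,1.4,25],[0,0,0],1],[[0.3,1.4,30],[0,0,0],1],[[0.3,1.4,33],[0,0,0],1],[[0.3,1.4,36],[0,0,0],1],[[0.3,1.4,39],[0,0,0],1],[[0.3,1.4,42],[0,0,0],1],[[0.3,1.4,42],[0,0,0],1]]' --grip_force 80

```text
time: 16.95
ee_pos: [0.5501, -0.009, 0.1838]
tcp_rot: [-180.0, -27.0, 171.7]
wrist_force: [-0.3, -0.3, -3.1]
opening: 0.0419
grasp_force: 81.2
```

```bash
python3 - <<'E'
from rel import *
o=telemetry.get_obs(); print('F tool',Rt(o['tcp_rot']).inv().apply(o['wrist_force']).round(1),o['torque'].round(2))
seat=np.array([.4947,-.002,.075]); a=axis(-.145)
y=np.array([np.sin(.145),np.cos(.145),0]); M=R.from_matrix(np.c_[np.cross(y,-a),y,-a])
go(seat+.042*a,M)
im,d=snap('wrist','w6'); 
E
```

```text
F tool [-1.2 -0.4  2.8] [-0.1  -0.62 -0.06]
shift [ 0.3 -1.1 80.3] rot [ 0.01 -0.02 -0.03] t 16.95 pos [ 0.5501 -0.009   0.1838] rpy [-180.    -27.02  171.65] q [ -2.3  31.   30.2 116.1   2.8   5.4]
```

View pics/w6.png

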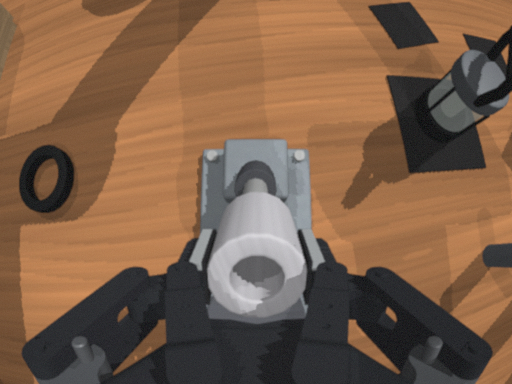

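Emit:
play_rows --increments '[[[0,-0.5,1],[0,0,0],1],[[0.2,-0.5,2.5],[0,0,0],1],[[0.2,-0.5,4],[0,0,0],1],[[0.2,-0.5,5.5],[0,0,0],1],[[0.2,-0.5,5.5],[0,0,0],1]]' --grip_force 110

```text
time: 17.5
ee_pos: [0.5474, -0.0092, 0.179]
tcp_rot: [-180.0, -27.0, 171.7]
wrist_force: [0.4, 0.1, -2.3]
opening: 0.0412
grasp_force: 111.1
```

```bash
cat > st.py <<'E'
from rel import *
o=telemetry.get_obs(); print('F tool',Rt(o['tcp_rot']).inv().apply(o['wrist_force']).round(1),o['torque'].round(2))
seat=np.array([.4947,-.002,.075]); a=axis(-.145)
y=np.array([np.sin(.145),np.cos(.145),0]); M=R.from_matrix(np.c_[np.cross(y,-a),y,-a])
go(seat+.042*a,M)
E
python3 st.py
```

```text
F tool [-1.4  0.2  1.9] [-0.19 -0.7  -0.  ]
shift [ 0.1 -0.5 74.8] rot [ 0.01 -0.02 -0.04] t 17.5 pos [ 0.5474 -0.0092  0.179 ] rpy [-179.99  -27.02  171.65] q [ -2.3  30.5  29.  115.4   2.7   5.4]
```

Emit:
play_rows --increments '[[[0,0,1],[0,0,0],1],[[0,0,2],[0,0,0],1],[[0,0,3],[0,0,0],1],[[0,0,4],[0,0,0],1],[[0,0,5],[0,0,0],1],[[0,0,5],[0,0,0],1]]'

```text
time: 18.1
ee_pos: [0.5451, -0.0092, 0.1756]
tcp_rot: [-180.0, -26.9, 171.6]
wrist_force: [-0.5, -4.0, 3.5]
opening: 0.0415
grasp_force: 112.5
```

```bash
python3 st.py
```

```text
F tool [ 1.5 -4.1 -3.2] [-0.61  0.05  0.36]
shift [-0.2 -0.2 70.7] rot [-0.02  0.05 -0.05] t 18.1 pos [ 0.5451 -0.0092  0.1756] rpy [-179.96  -26.95  171.64] q [ -2.3  30.   28.  114.8   2.7   5.4]
```

The post pushes the sleeve toward −y, so I shift slightly that way and keep going.

Emit:
play_rows --increments '[[[0,-0.5,1],[0,0,0],1],[[0,-0.7,2],[0,0,0],1],[[0,-0.7,3],[0,0,0],1],[[0,-0.7,4],[0,0,0],1],[[0,-0.7,5],[0,0,0],1],[[0,-0.7,6],[0,0,0],1],[[0,-0.7,6],[0,0,0],1]]'

```text
time: 18.8
ee_pos: [0.542, -0.0091, 0.1691]
tcp_rot: [-180.0, -27.1, 171.6]
wrist_force: [-3.7, -1.1, 1.5]
opening: 0.0415
grasp_force: 111.9
```

```bash
python3 st.py
```

```text
F tool [ 3.8 -1.6  0.2] [-0.17  0.6   0.12]
shift [-0.2  0.1 63.5] rot [ 0.01 -0.08 -0.04] t 18.8 pos [ 0.542  -0.0091  0.1691] rpy [-179.99  -27.08  171.65] q [ -2.3  29.6  26.7 114.    2.7   5.4]
```

Emit:
play_rows --increments '[[[0,-0.1,2],[0,0,0],1],[[0,-0.1,4],[0,0,0],1],[[0.1,-0.1,6],[0,0,0],1],[[0.2,-0.1,8],[0,0,0],1],[[0.2,-0.1,10],[0,0,0],1],[[0.2,-0.1,12],[0,0,0],1],[[0.2,-0.1,14],[0,0,0],1],[[0.2,-0.1,16],[0,0,0],1],[[0.2,-0.1,18],[0,0,0],1],[[0.2,-0.1,20],[0,0,0],1]]'

```text
time: 19.8
ee_pos: [0.5332, -0.0078, 0.1515]
tcp_rot: [180.0, -27.0, 171.7]
wrist_force: [-3.7, 1.2, 4.2]
opening: 0.0411
grasp_force: 111.8
```

```bash
python3 st.py
```

```text
F tool [ 5.3  0.6 -2. ] [ 0.08  0.84 -0.05]
shift [-0.1  0.2 43.8] rot [ 0.02 -0.01 -0.03] t 19.8 pos [ 0.5332 -0.0078  0.1515] rpy [180.   -27.01 171.65] q [ -2.2  28.2  22.8 111.5   2.8   5.5]
```

Emit:
play_rows --increments '[[[0.2,0,2],[0,0,0],1],[[0.3,0,4],[0,0,0],1],[[0.3,0,6],[0,0,0],1],[[0.3,0,8],[0,0,0],1],[[0.3,0,10],[0,0,0],1],[[0.3,0,12],[0,0,0],1],[[0.3,0,14],[0,0,0],1],[[0.3,0,16],[0,0,0],1],[[0.3,0,18],[0,0,0],1],[[0.3,0,20],[0,0,0],1],[[0.3,0,22],[0,0,0],1],[[0.3,0,24],[0,0,0],1],[[0.3,0,26],[0,0,0],1],[[0.3,0,28],[0,0,0],1],[[0.3,0,30],[0,0,0],1],[[0.3,0,32],[0,0,0],1],[[0.3,0,34],[0,0,0],1]]'

```text
time: 21.5
ee_pos: [0.5178, -0.0056, 0.1213]
tcp_rot: [-180.0, -27.0, 171.7]
wrist_force: [0.9, 0.2, 1.4]
opening: 0.0412
grasp_force: 111.9
```

```bash
python3 st.py
```

```text
F tool [-0.1  0.3 -1.6] [-0.08 -0.76 -0.04]
shift [-0.2  0.2  9.9] rot [ 0.02  0.02 -0.04] t 21.5 pos [ 0.5178 -0.0056  0.1213] rpy [-180.    -26.98  171.65] q [ -2.1  26.1  16.6 107.3   2.8   5.6]
```

Emit:
play_rows --increments '[[[0,0,2],[0,0,0],1],[[0,0,4],[0,0,0],1],[[0,0,6],[0,0,0],1],[[0,0,8],[0,0,0],1],[[0,0,9],[0,0,0],1],[[0,0,10],[0,0,0],1],[[0,0,10.5],[0,0,0],1],[[0,0,10.5],[0,0,0],1]]'

```text
time: 22.3
ee_pos: [0.5136, -0.005, 0.113]
tcp_rot: [180.0, -26.9, 171.7]
wrist_force: [4.6, -1.2, 3.9]
opening: 0.0415
grasp_force: 112.5
```

```bash
python3 st.py; python3 -c "
from h import *
snap('wrist','w7')"
```

```text
F tool [-2.4 -0.5 -5.6] [-0.21 -1.03  0.07]
shift [-0.1  0.2  0.5] rot [ 0.02  0.13 -0.04] t 22.3 pos [ 0.5136 -0.005   0.113 ] rpy [180.   -26.87 171.65] q [ -2.   25.6  15.  106.1   2.9   5.6]
```

View pics/w7.png

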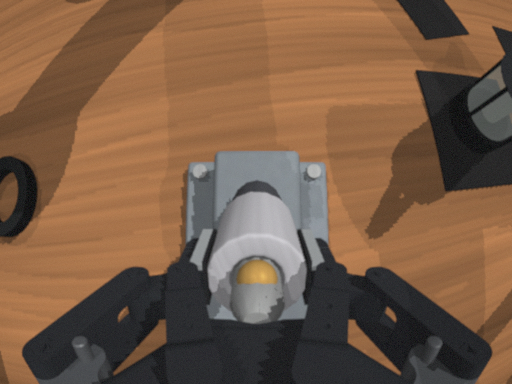

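The ball at (258,272) is out above the sleeve's upper end. I'll press 2 mm more to make sure the sleeve is seated.

Emit:
play_rows --increments '[[[0,0,1],[0,0,0],1],[[0,0,2],[0,0,0],1],[[0,0,2],[0,0,0],1]]'

```text
time: 22.65
ee_pos: [0.5136, -0.005, 0.1129]
tcp_rot: [180.0, -26.7, 171.7]
wrist_force: [10.2, -0.7, 15.2]
opening: 0.0415
grasp_force: 114.1
```

```bash
python3 st.py
```

```text
F tool [ -2.3   0.8 -18.2] [-0.24 -0.53  0.04]
shift [-0.1  0.3  0.5] rot [ 0.04  0.32 -0.03] t 22.65 pos [ 0.5136 -0.005   0.1129] rpy [179.98 -26.68 171.66] q [ -2.   25.4  14.8 105.9   2.8   5.6]
```

The sleeve is seated: force rises with no motion. I'm relaxing, opening and retreating along the post.

Emit:
play_rows --increments '[[[0,0,-1],[0,0,0],1],[[0,0,-2],[0,0,0],1],[[0,0,-2],[0,0,0],0.6],[[0,0,-2],[0,0,0],0.3],[[0,0,-2],[0,0,0],0],[[0,0,-2],[0,0,0],0],[[0,0,-2],[0,0,0],0],[[0,0,-2],[0,0,0],0],[[0,0,-2],[0,0,0],0],[[0,0,-10],[0,0,0],0],[[0,0,-30],[0,0,0],0],[[0,0,-60],[0,0,0],0],[[0,0,-90],[0,0,0],0],[[0,0,-115],[0,0,0],0],[[0,0,-125],[0,0,0],0],[[0,0,-125],[0,0,0],0]]'

```text
time: 24.25
ee_pos: [0.5692, -0.0131, 0.223]
tcp_rot: [180.0, -26.9, 171.7]
wrist_force: [0.0, 0.2, -0.4]
opening: 0.0856
grasp_force: 0.0
```

```bash
python3 - <<'E'
from rel import *
o=telemetry.get_obs(); print(o['time'],o['opening'],o['wrist_force'].round(1))
im,d=snap('wrist','w8'); snap('side','side8'); W=wpts(d,o)
seat=np.array([.4947,-.002,.075]); a=axis(-.145); q=W[np.isfinite(W[...,0])]-seat; s=q@a; r=np.linalg.norm(q-s[:,None]*a,axis=1)
m=(r>.014)&(r<.024)&(s>.02)&(s<.09); print('sleeve upper end s',np.percentile(s[m],[50,90,97,99]).round(4))
A=cv2.imread('pics/w8.png'); B=cv2.resize(cv2.imread('pics/side8.png')[110:230,160:300],(410,351),interpolation=cv2.INTER_CUBIC)
C=np.zeros((384,790,3),np.uint8); C[:351,380:]=B; C[:,:380]=A[:,80:460]; cv2.imwrite('pics/c8.png',C)
E
```

```text
24.25 0.08556182351465315 [ 0.   0.2 -0.4]
sleeve upper end s [0.0595 0.0606 0.0611 0.0619]
```

View pics/c8.png

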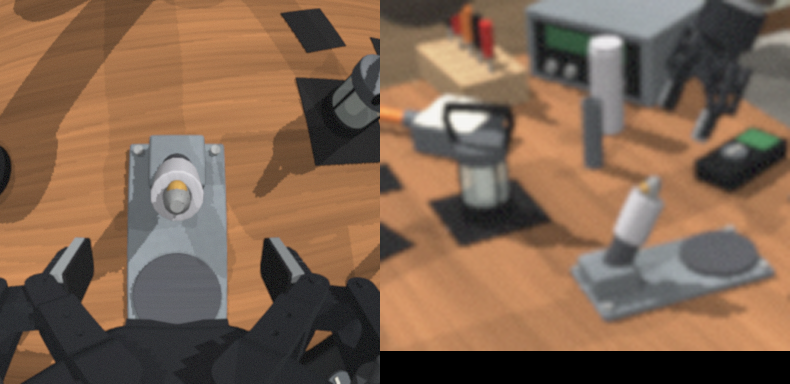

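The sleeve's upper end is 60 mm from the seat, so it is home. The ball is out above it at (178,187), and the lamp stands upright on the mat at (485,165). I'm handing in.

```bash
python3 -c "
from workcell import workorder
print(workorder.job_done())"
```

```text
the job is handed in; nothing more can be done
None
```

The job is handed in, with no verdict returned: the lamp stands upright near the middle of the large mat, the sleeve is home on the post with the ball out above it, the gripper is open and clear, and no bystander was touched.

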